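# Find the full objective canister and present it to the code reader

### The arm

A 6-joint arm with a two-finger parallel gripper is mounted at the origin on a cart in front of the work surface, level with it; the furniture and walls round the work are solid. World frame = base frame: x ahead of the robot, y to its left, z up, the work surface at z = 0. Lengths are in m, angles in rad, forces in N, time in s.
With the tool pointing down it reaches from about 0.375 to 0.9 m from the base axis. Payload 3.1 kg.
Tool frame: the origin (TCP) lies on the centre line of the jaws, within the pads' length; the fingertips stand 19 mm ahead of it and the grasp point (between the pads) is the TCP; z points along the fingers, y is the line along which they close (so a half turn about z gives the same grasp; the last joint's range is limited). The gripper opens to 85 mm and grips with 20 to 120 N. Pads are 22 mm wide; open, the fingers measure 114 mm over their backs; the gripper's body (76 mm by 85 mm) begins 54 mm behind the grasp point. The pads swing forward as they close: fully open they stand 13 mm farther back than shut.
Start: joints at [1.147, 0.527, 1.433, -0, 1.181, -0.178], TCP at [0.151, 0.606, 0.226] pointing down, gripper open.
Joint ranges: [-3.08, 3.08], [-0.75, 2.2], [0.22, 2.44], [-1.43, 4.57], [0, 2.65], [-2.85, 2.85]. Speed limits (rad/s): [2.79, 2.79, 3.14, 3.14, 3.14, 3.14].

### API

Orientations are given as a unit quaternion [w, x, y, z].
In Python, from cell import * gives the robot as it stands.
- The arm moves only by the tool jog_arm, never from a script. Its arguments are lists of equal length, an entry for each row: "hand": the opening, from -1 (shut) to 1 (fully open), so that 0 is half open; "travel": the shift along the tool's x, y, z scaled (see below), a list of three; "spin": the turn about the tool's z scaled (see below). In form: {"hand": [hand, ...], "travel": [[dx, dy, dz], ...], "spin": [spin, ...]}. A call has 1 to 5 rows; each row shifts and turns the commanded pose from where the row before left it, along the tool's axes as they then stand; what a row does not reach is not made up. The controller multiplies each number of a shift by 300 mm and each number of a turn by 30 degrees. A row lasts 1/8 s, in which the tool goes at most 62.5 mm and 10.7 degrees, less where a joint would pass 70% of its speed; a pose out of reach is approached as far as the arm can. A call with a number of a shift or a turn outside -1 to 1 is refused whole. A call with a gripper value outside its range is refused whole. The fingers move at their own pace and stop on an object; "force" is the grip in N (left out, the last holds). Time passes only in rows, so rows that do not move let the fingers close. It gives the time, the measured TCP pose, the force, the opening and the grip force at its end, in the units of the state.
- state(): the state, without advancing time (a new reading comes with each control period).
- get_image(name): name is "side" or "top" or "wrist"; returns a dict with "color" (420x560x3 uint8, red, green, blue), "fx", "fy", "cx", "cy" (pixels), "R" (3x3) and "t" (3): a world point X has camera coordinates R X + t; the wrist camera has in their place "T_tool_cam" (4x4, takes a point from camera to tool coordinates, whose origin is the TCP and whose axes are the flange's). Camera axes: x right, y down, z forward; pixel columns grow to the right and rows downward; lengths in m; the calibration is good to about 2 mm. A picture is of the moment at which its call begins: read the wrist's pose just before it. There is no depth.
- hand_in(): hands the job in; it is judged then, once.
The state is a dict: "time": time; "qpos": joint angles; "qd": joint speeds; "joint_torque": joint torques, N m; "position": TCP position; "tcp_rot": TCP orientation; "force": force on the tool from outside, world axes, zero at the start; "ft_torque": the same for the moment, N m; "grip_width": finger opening in m; "grip_force": force on a finger pad.
Only numpy, scipy, OpenCV 4.12 (cv2) and the standard library are available. Lean on these libraries where they do the work, as an engineer would, in place of code of your own. Each camera call takes 0.05 s, during which the arm holds its last target. There are 200 camera calls.

### The job

Three objective canisters that look alike stand in the blue storage block, but only one still has its heavy objective inside: feel by lifting which one it is, and leave the two empty ones standing fully home in the block's wells. Hold the full one up to the tilted code reader with its base facing the reader's window squarely, centred on the reader's line of sight and with 100 mm between base and window, and finish while still holding it there, steady in the air. Do not touch the reader, and leave the bottle, the tape and the vial where they are.

Things in the scene. Friction and masses are not known exactly. Their poses are not given: they have to be found in the camera images.
- can_a_mid (a point): white screw canister with a black lid, 41 mm across the lid (38.5 mm below it), 53 mm tall, upright in a well of the block; this point is its centre, half-way up (26.5 mm above its base); z runs along its axis towards the lid. The lid is the top 16 mm, which can be gripped all round. Full (one of the three, not told which) it weighs 0.36 to 0.54 kg, empty 0.07 to 0.11 kg
- can_b_mid (a point): white screw canister with a black lid, 41 mm across the lid (38.5 mm below it), 53 mm tall, upright in a well of the block; this point is its centre, half-way up (26.5 mm above its base); z runs along its axis towards the lid. The lid is the top 16 mm, which can be gripped all round. Full (one of the three, not told which) it weighs 0.36 to 0.54 kg, empty 0.07 to 0.11 kg
- can_c_mid (a point): white screw canister with a black lid, 41 mm across the lid (38.5 mm below it), 53 mm tall, upright in a well of the block; this point is its centre, half-way up (26.5 mm above its base); z runs along its axis towards the lid. The lid is the top 16 mm, which can be gripped all round. Full (one of the three, not told which) it weighs 0.36 to 0.54 kg, empty 0.07 to 0.11 kg
- block_hole0 (a point): centre of the mouth of a round well in the blue storage block, level with the block's top (22 mm above the worktop); well 44 mm across, 16 mm deep, so a seated canister's centre is 32.5 mm above the worktop. The fixed block is 68 x 226 x 22 mm, its three wells in a row along its y axis, 78 mm apart; x points across the row
- block_hole1 (a point): centre of the mouth of a round well in the blue storage block, level with the block's top (22 mm above the worktop); well 44 mm across, 16 mm deep, so a seated canister's centre is 32.5 mm above the worktop. The fixed block is 68 x 226 x 22 mm, its three wells in a row along its y axis, 78 mm apart; x points across the row
- block_hole2 (a point): centre of the mouth of a round well in the blue storage block, level with the block's top (22 mm above the worktop); well 44 mm across, 16 mm deep, so a seated canister's centre is 32.5 mm above the worktop. The fixed block is 68 x 226 x 22 mm, its three wells in a row along its y axis, 78 mm apart; x points across the row
- block: the blue block itself, fixed; origin under its centre on the worktop, x across the row of wells, y along it
- window (a point): centre of the round glass window on the face of the code reader's black head, ringed by a white light; its z axis is the line of sight, pointing out of the window, upwards and leaning 25 degrees off vertical towards the reader's front (roughly towards the robot). The window is about 100 mm above the worktop. x and y lie in the face, y level
- reader: fixed desk code reader: dark steel foot 110 x 96 x 12 mm, two grey cheeks, black tilted head 60 mm wide; origin under the foot's centre on the worktop, z up, -x is its front, to which the head leans
- saline_mid (a point): white bottle with blue cap, 56 mm across, 118 mm tall, loose; its centre
- tape_mid (a point): small roll of black tape, 53 mm across, 19 mm high, loose, lying flat; its centre
- vial_mid (a point): brown vial with black cap, 27 mm across, 62 mm tall, loose; its centre
Mind the look-alikes: they are no part of the job. What is shaped like the part that bears can_c_mid but pink is not meant.

How it is judged:
At the end, for the whole second after the job is handed in: The full canister is held still in the fingers, base 100 +-15 mm from the window, centre within 15 mm of the line of sight each way, axis within 10 degrees of it, lid away from the window; both empty canisters stand upright, fully home in the wells (under 2 N on the block) (((z of can_a_mid in the frame of window between 0.1115 and 0.1415 m and x of can_a_mid in the frame of window between -0.015 and 0.015 m and y of can_a_mid in the frame of window between -0.015 and 0.015 m and angle between the z axis of can_a_mid and the z axis of window, either way round below 0.175 rad and angle between can_a_mid's own z axis and vertical below 1 rad and contact force between can_a and the fingers above 1 N and linear speed of can_a below 0.03 m/s and (horizontal distance between can_b_mid and block_hole0 below 0.006 m or horizontal distance between can_b_mid and block_hole1 below 0.006 m or horizontal distance between can_b_mid and block_hole2 below 0.006 m) and height (world z) of each of can_b_mid, can_c_mid below 0.0365 m and angle between each of can_b, can_c's own z axis and vertical below 0.12 rad and contact force between can_b and block between 0.2 and 2 N and (horizontal distance between can_c_mid and block_hole0 below 0.006 m or horizontal distance between can_c_mid and block_hole1 below 0.006 m or horizontal distance between can_c_mid and block_hole2 below 0.006 m) and contact force between can_c and block between 0.2 and 2 N) or (z of can_b_mid in the frame of window between 0.1115 and 0.1415 m and x of can_b_mid in the frame of window between -0.015 and 0.015 m and y of can_b_mid in the frame of window between -0.015 and 0.015 m and angle between the z axis of can_b_mid and the z axis of window, either way round below 0.175 rad and angle between can_b_mid's own z axis and vertical below 1 rad and contact force between can_b and the fingers above 1 N and linear speed of can_b below 0.03 m/s and (horizontal distance between can_a_mid and block_hole0 below 0.006 m or horizontal distance between can_a_mid and block_hole1 below 0.006 m or horizontal distance between can_a_mid and block_hole2 below 0.006 m) and height (world z) of each of can_a_mid, can_c_mid below 0.0365 m and angle between each of can_a, can_c's own z axis and vertical below 0.12 rad and contact force between can_a and block between 0.2 and 2 N and (horizontal distance between can_c_mid and block_hole0 below 0.006 m or horizontal distance between can_c_mid and block_hole1 below 0.006 m or horizontal distance between can_c_mid and block_hole2 below 0.006 m) and contact force between can_c and block between 0.2 and 2 N) or (z of can_c_mid in the frame of window between 0.1115 and 0.1415 m and x of can_c_mid in the frame of window between -0.015 and 0.015 m and y of can_c_mid in the frame of window between -0.015 and 0.015 m and angle between the z axis of can_c_mid and the z axis of window, either way round below 0.175 rad and angle between can_c_mid's own z axis and vertical below 1 rad and contact force between can_c and the fingers above 1 N and linear speed of can_c below 0.03 m/s and (horizontal distance between can_a_mid and block_hole0 below 0.006 m or horizontal distance between can_a_mid and block_hole1 below 0.006 m or horizontal distance between can_a_mid and block_hole2 below 0.006 m) and height (world z) of each of can_a_mid, can_b_mid below 0.0365 m and angle between each of can_a, can_b's own z axis and vertical below 0.12 rad and contact force between can_a and block between 0.2 and 2 N and (horizontal distance between can_b_mid and block_hole0 below 0.006 m or horizontal distance between can_b_mid and block_hole1 below 0.006 m or horizontal distance between can_b_mid and block_hole2 below 0.006 m) and contact force between can_b and block between 0.2 and 2 N))); the arm keeps its last pose, push and grip.
It fails at once if the reader is touched (over 2 N) (contact force between any of the arm, the fingers, can_a, can_b, can_c and reader above 2 N).
It fails at once if the bottle, tape or vial is shifted by over 25 mm (distance of any of saline_mid, tape_mid, vial_mid from where it was at the start of the episode above 0.025 m).
It also fails if it takes over 54 s, if anything falls off the work surface, if the arm or the gripper's body presses on something with over 40 N, if the wrist force passes 120 N, or if a joint passes its speed limit or range.

## Working session

There is one attempt and no reset: what is moved stays moved. The work goes in short steps, Python scripts to look and compute and a tool call to move; the robot and the scene stay as the last step left them, time stands still between calls to the robot, and variables do not carry over. Pictures are saved under pics/ and viewed, at most 10 in all, crops included, and the job is handed in when it is done.

Besides the shell and the picture viewer there is one more tool, called after "Call:" by a JSON object that holds its "api" and its "payload". jog_arm: Moves the arm, as the interface text tells. Its arguments: {"type":"object","properties":{"hand":{"type":"array"},"travel":{"type":"array"},"spin":{"type":"array"},"force":{"type":"number"}},"required":["hand","travel","spin"]}

```bash
ls; mkdir -p pics
python3 - <<'E'
from cell import *
import cv2,numpy as np,pickle
s=state();print({k:np.round(v,3).tolist() for k,v in s.items()})
d={}
for n in("side","top","wrist"):
    d[n]=get_image(n); cv2.imwrite(f"pics/{n}0.png",d[n]["color"][:,:,::-1])
    print(n,{k:np.round(v,4).tolist() for k,v in d[n].items() if k!="color"})
pickle.dump(d,open("d0.pkl","wb"))
E
```

```text
pics
{'time': 0.0, 'qpos': [1.148, 0.528, 1.434, 0.0, 1.181, -0.178], 'qd': [0.001, 0.001, 0.003, 0.001, -0.002, -0.001], 'joint_torque': [-0.002, -44.234, -17.803, -0.0, 0.008, -0.0], 'position': [0.151, 0.606, 0.225], 'tcp_rot': [-0.0, 0.122, 0.993, -0.001], 'force': [0.526, -0.458, 0.123], 'ft_torque': [-0.018, 0.031, -0.019], 'grip_force': 0.0, 'grip_width': 0.086}
side {'fx': 517.9479, 'fy': 517.9479, 'cx': 272.4016, 'cy': 209.464, 'R': [[0.9544, -0.2976, 0.0222], [-0.16, -0.5729, -0.8038], [0.252, 0.7637, -0.5944]], 't': [-0.4675, 0.197, 1.2089]}
top {'fx': 446.2974, 'fy': 446.2974, 'cx': 277.0006, 'cy': 215.7009, 'R': [[-0.0056, -1.0, 0.0018], [-0.9787, 0.0052, -0.2052], [0.2051, -0.0029, -0.9787]], 't': [0.0803, 0.5346, 1.361]}
wrist {'fx': 310.0502, 'fy': 310.0502, 'cx': 280.8279, 'cy': 210.5307, 'T_tool_cam': [[0.0002, -0.9571, -0.2896, 0.0744], [1.0, 0.0002, 0.0, 0.0001], [0.0, -0.2896, 0.9571, -0.148], [0.0, 0.0, 0.0, 1.0]]}
```

View pics/top0.png

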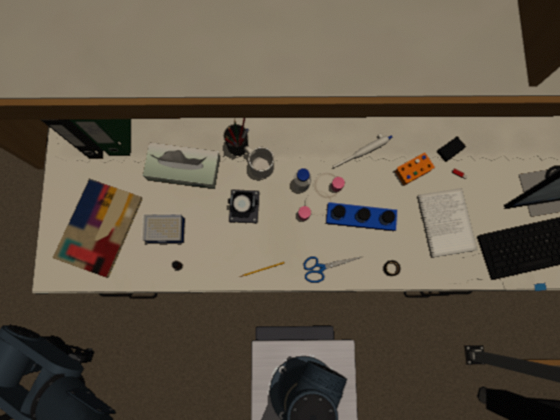

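View pics/side0.png

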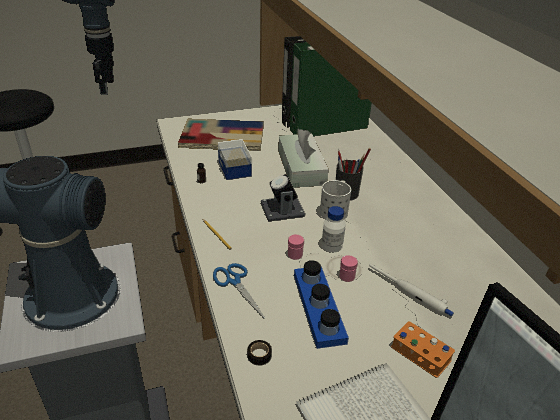

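Top view: the three black-lidded canisters stand in the blue block at (339,212), (363,215) and (389,217). The pink look-alikes at (304,213) and (338,184) are not meant. The reader is at (243,204), the bottle at (302,177), the tape at (392,268) and the vial at (177,265). Next I'll measure positions and make one enlarged crop to confirm.

```bash
cat > h.py <<'E'
import numpy as np,cv2
def ray(im,u,v):
    d=im["R"].T@np.array([(u-im["cx"])/im["fx"],(v-im["cy"])/im["fy"],1]); return -im["R"].T@im["t"],d
def plane(im,u,v,z):
    o,d=ray(im,u,v); return o+d*(z-o[2])/d[2]
def tri(r):
    A=0;b=0
    for o,d in r:
        d=d/np.linalg.norm(d);P=np.eye(3)-np.outer(d,d);A=A+P;b=b+P@o
    return np.linalg.solve(A,b)
def proj(im,X):
    p=im["R"]@np.array(X)+im["t"]; return np.array([im["fx"]*p[0]/p[2]+im["cx"],im["fy"]*p[1]/p[2]+im["cy"]])
def blobs(m,amin=20):
    n,l,st,c=cv2.connectedComponentsWithStats(m.astype(np.uint8)); return [(st[i],c[i]) for i in range(1,n) if st[i][4]>=amin]
E
python3 - <<'E'
from h import *
import pickle
d=pickle.load(open("d0.pkl","rb"))
np.set_printoptions(precision=4,suppress=True)
for n,box in(("top",(325,200,400,232)),("side",(290,255,352,350))):
    im=d[n];c=im["color"];h=cv2.cvtColor(c,cv2.COLOR_RGB2HSV)
    x0,y0,x1,y1=box;roi=np.zeros(c.shape[:2],bool);roi[y0:y1,x0:x1]=1
    blue=(h[...,0]>100)&(h[...,0]<130)&(h[...,1]>150)&(h[...,2]>60)&roi
    cn=max(cv2.findContours(blue.astype(np.uint8),0,2)[0],key=cv2.contourArea)
    r=cv2.minAreaRect(cn);print(n,"block",r,[plane(im,*p,.022) for p in cv2.boxPoints(r)])
    lid=(c.max(2)<45)&roi
    for st,ce in blobs(lid,30): print(n,"lid",st,ce,plane(im,*ce,.055))
im=d["top"];print("reader",plane(im,243,204,.1))
im=d["side"]
a=cv2.resize(d["top"]["color"][160:240,210:410],None,fx=4,fy=4,interpolation=2)
b=cv2.resize(d["side"]["color"][165:225,250:350],None,fx=4,fy=4,interpolation=2)
out=np.zeros((560,800,3),np.uint8);out[:320]=a;out[320:,:400]=b
cv2.imwrite("pics/c1.png",out[:,:,::-1])
for n,p in(("bottle",(302,177)),): print(n,plane(d["top"],*p,.118))
print(proj(d["wrist"]|{"R":np.eye(3),"t":np.zeros(3)},[0,0,1]))
E
```

```text
top block ((361.4735412597656, 216.2425537109375), (69.20758056640625, 19.93626594543457), 6.225829124450684) [array([ 0.519 , -0.0813,  0.022 ]), array([ 0.585 , -0.0903,  0.022 ]), array([ 0.5587, -0.3139,  0.022 ]), array([ 0.4932, -0.3029,  0.022 ])]
top lid [332 205  13  14 139] [337.9712 211.6763] [ 0.5472 -0.1167  0.055 ]
top lid [356 208  14  14 147] [362.6667 214.619 ] [ 0.5372 -0.1948  0.055 ]
top lid [380 211  15  13 147] [386.9116 217.0272] [ 0.529  -0.2714  0.055 ]
side block ((321.3839111328125, 305.7912902832031), (85.56880187988281, 31.89076042175293), 73.44293212890625) [array([ 0.5174, -0.0858,  0.022 ]), array([ 0.6016, -0.0757,  0.022 ]), array([ 0.555 , -0.3277,  0.022 ]), array([ 0.4848, -0.3315,  0.022 ])]
side lid [304 261  17  15 213] [311.8075 267.9343] [ 0.5464 -0.1258  0.055 ]
side lid [311 284  19  17 242] [320.1116 291.8058] [ 0.5366 -0.2038  0.055 ]
side lid [321 309  19  18 281] [329.8043 317.7794] [ 0.5282 -0.2805  0.055 ]
reader [0.5632 0.1823 0.1   ]
bottle [ 0.6436 -0.0003  0.118 ]
[280.8279 210.5307]
```

View pics/c1.png

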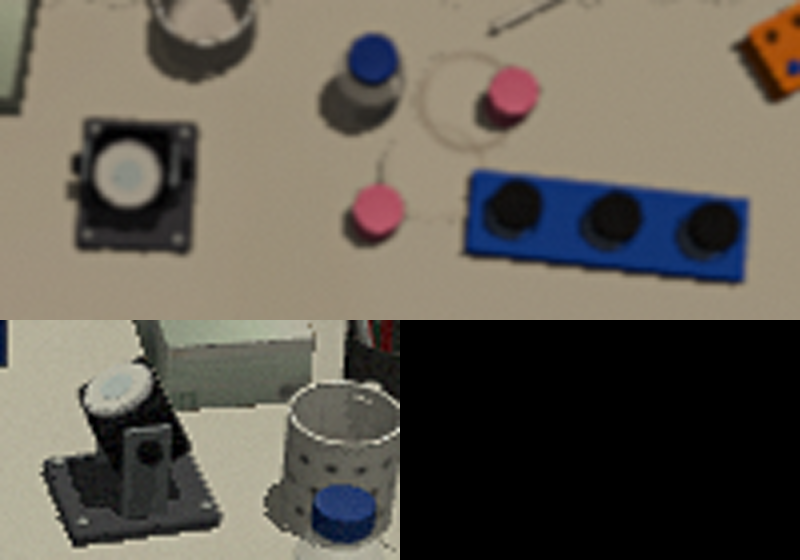

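The crop confirms the plain black-lid canisters in the block (crop 515,205 / 615,218 / 713,228) as the ones meant, and the pink ones lie outside it. The reader window shows as a white disc, at about (242,203) in top and (280,182) in side.

```bash
cat >> h.py <<'E'
from scipy.spatial.transform import Rotation as Rot
def rt(s): q=s["tcp_rot"]; return Rot.from_quat([q[1],q[2],q[3],q[0]]).as_matrix()
E
python3 - <<'E'
from h import *
from cell import state
import pickle
d=pickle.load(open("d0.pkl","rb"))
np.set_printoptions(precision=4,suppress=True)
w={}
for n,box in(("top",(230,190,257,216)),("side",(268,172,294,190))):
    im=d[n];c=im["color"].astype(int);x0,y0,x1,y1=box;roi=np.zeros(c.shape[:2],bool);roi[y0:y1,x0:x1]=1
    bl=[b for b in blobs((c.min(2)>120)&roi,30)];print(n,bl)
    w[n]=max(bl,key=lambda b:b[0][4])[1]
W=tri([ray(d[n],*w[n]) for n in w]);print("window",W,[proj(d[n],W)-w[n] for n in w])
im=d["top"]
F=[plane(im,u/4+210-.4,v/4+160-.4,.012) for u,v in((88,120),(198,122),(190,252),(78,250))]
print(np.array(F),"centre",np.mean(F,0)); e=(F[0]-F[3]+F[1]-F[2]);print("x yaw",np.degrees(np.arctan2(e[1],e[0])), np.degrees(np.arctan2(*( -(F[1]-F[0]+F[2]-F[3])[[0,1]]*[-1,1]))))
m=(im["color"].max(2)<75); m[:185]=0;m[225:]=0;m[:,:225]=0;m[:,262:]=0
cn=max(cv2.findContours(m.astype(np.uint8),0,2)[0],key=cv2.contourArea);print(cv2.minAreaRect(cn))
L=np.array([plane(im,u,v,.057) for u,v in((337.97,211.68),(362.67,214.62),(386.91,217.03))]);print(L)
e=L[0]-L[2];print("row yaw",np.degrees(np.arctan2(e[1],e[0])))
s=state();R=rt(s);print(R,np.degrees(np.arctan2(R[1,1],R[0,1])))
E
```

```text
top [(array([235, 197,  14,  14, 161], dtype=int32), array([241.441 , 203.2919]))]
side [(array([268, 172,  20,  18, 266], dtype=int32), array([276.515 , 179.1767]))]
window [0.561  0.1872 0.105 ] [array([-0.1775,  1.0279]), array([ 1.1311, -0.2641])]
[[0.6333 0.2271 0.012 ]
 [0.6311 0.136  0.012 ]
 [0.5215 0.1423 0.012 ]
 [0.5236 0.2336 0.012 ]] centre [0.5774 0.1848 0.012 ]
x yaw -3.3218417279427 -1.358721024629794
((242.4869842529297, 206.31195068359375), (30.889863967895508, 32.305301666259766), 2.385944128036499)
[[ 0.5467 -0.1164  0.057 ]
 [ 0.5368 -0.1944  0.057 ]
 [ 0.5286 -0.2709  0.057 ]]
row yaw 83.29571705427061
[[-0.9702  0.2424 -0.0007]
 [ 0.2424  0.9702 -0.0015]
 [ 0.0003 -0.0017 -1.    ]] 75.97438502663817
```

Call:
{"api": "jog_arm", "payload": {"hand": [0.5, 0.5, 0.5, 0.5, 0.5], "travel": [[0, 0, 0], [-0.106, -0.1665, 0], [-0.106, -0.1665, 0], [-0.106, -0.1665, 0], [-0.106, -0.1665, 0]], "spin": [-0.245, 0, 0, 0, 0]}}

```text
time: 0.78
position: [0.255, 0.3915, 0.226]
tcp_rot: [0.0, 0.058, 0.998, -0.0]
force: [1.4, 0.4, -0.2]
grip_width: 0.0638
grip_force: 0.0
```

Call:
{"api": "jog_arm", "payload": {"hand": [0.5, 0.5, 0.5, 0.5, 0.5], "travel": [[-0.106, -0.1665, 0], [-0.106, -0.1665, 0], [-0.106, -0.1665, 0], [-0.106, -0.1665, 0], [-0.106, -0.1665, 0]], "spin": [0, 0, 0, 0, 0]}}

```text
time: 1.4
position: [0.3841, 0.1248, 0.2262]
tcp_rot: [0.0, 0.058, 0.998, 0.0]
force: [0.1, 0.9, 1.0]
grip_width: 0.064
grip_force: 0.0
```

Call:
{"api": "jog_arm", "payload": {"hand": [0.4, 0.4, 0.4, 0.4, 0.4], "travel": [[-0.106, -0.1665, 0], [-0.106, -0.1665, 0], [-0.106, -0.1665, 0], [-0.106, -0.1665, 0], [-0.106, -0.1665, 0]], "spin": [0, 0, 0, 0, 0]}}

```text
time: 2.02
position: [0.5128, -0.1418, 0.226]
tcp_rot: [-0.0, 0.059, 0.998, 0.0]
force: [0.4, 1.0, 0.2]
grip_width: 0.0595
grip_force: 0.0
```

Call:
{"api": "jog_arm", "payload": {"hand": [0.4, 0.4, 0.4], "travel": [[-0.106, -0.1665, 0], [0, 0, 0.1], [0, 0, 0]], "spin": [0, 0, 0]}}

```text
time: 2.4
position: [0.5361, -0.1928, 0.1936]
tcp_rot: [-0.003, 0.059, 0.998, 0.002]
force: [-0.4, -0.1, 0.2]
grip_width: 0.0596
grip_force: 0.0
```

```bash
cat >> h.py <<'E'
def wcam(im,s):
    T=np.eye(4);T[:3,:3]=rt(s);T[:3,3]=s["position"];M=np.linalg.inv(T@im["T_tool_cam"])
    return im|{"R":M[:3,:3],"t":M[:3,3]}
E
python3 - <<'E'
from h import *
from cell import *
import pickle
np.set_printoptions(precision=4,suppress=True)
s=state();im=wcam(get_image("wrist"),s);pickle.dump(im,open("w1.pkl","wb"))
R=rt(s);print(s["time"],s["position"],s["force"],s["grip_width"],"toolx",R[:,0],"yawy",np.degrees(np.arctan2(R[1,1],R[0,1])))
cv2.imwrite("pics/w1.png",im["color"][:,:,::-1])
for X in([.5467,-.1164,.059],[.5368,-.1944,.059],[.5286,-.2709,.059]): print(proj(im,X))
E
```

```text
2.4 [ 0.5361 -0.1928  0.1936] [-0.3775 -0.1366  0.2145] 0.059601973599694776 toolx [-0.9931  0.1175  0.0063] yawy 83.25159921847286
[361.8477 201.728 ]
[278.6282 201.0924]
[197.0943 202.0054]
```

View pics/w1.png

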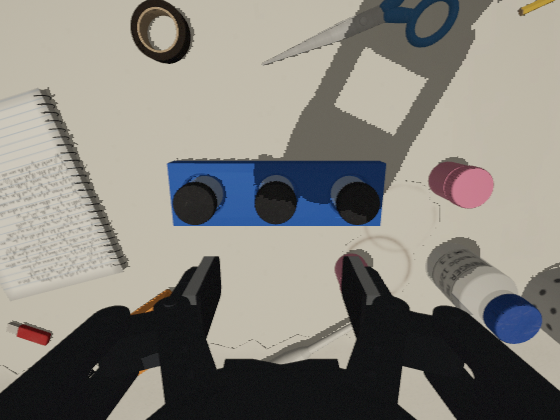

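The wrist view shows the lids at (195,203), (276,202) and (358,202), within about 3 mm of prediction. I'll shift slightly, descend on the middle one, grip and lift a little.

Call:
{"api": "jog_arm", "payload": {"hand": [0.4, 0.4, 0.4, 0.4, 0.4], "travel": [[0, -0.013, 0.15], [0, 0, 0.15], [0, 0, 0.12], [0, 0, 0.055], [0, 0, 0]], "spin": [0, 0, 0, 0, 0], "force": 40}}

```text
time: 3.08
position: [0.5377, -0.1966, 0.0537]
tcp_rot: [-0.0, 0.058, 0.998, 0.0]
force: [-0.7, 0.7, 0.5]
grip_width: 0.0597
grip_force: 0.0
```

Call:
{"api": "jog_arm", "payload": {"hand": [-0.2, -0.2, -0.2, -0.2, -0.2], "travel": [[0, 0, 0], [0, 0, 0], [0, 0, 0], [0, 0, 0], [0, 0, 0]], "spin": [0, 0, 0, 0, 0]}}

```text
time: 3.7
position: [0.5377, -0.1972, 0.0538]
tcp_rot: [0.0, 0.058, 0.998, -0.0]
force: [0.5, 0.2, -0.0]
grip_width: 0.0341
grip_force: 0.0
```

Run:
```python
from h import *
from cell import *
s=state();print(s["grip_width"],s["grip_force"],s["force"])
w=get_image("wrist")["color"];c=get_image("side")["color"]
out=np.vstack([cv2.resize(w[100:380,100:460],(540,420)),]) ;b=cv2.resize(c[230:350,270:370],(350,420),interpolation=2)
out=np.hstack([out,b])[:, :890];out=cv2.resize(out,(800,378))
cv2.imwrite("pics/g1.png",out[:,:,::-1])
```

```text
0.03405999358420261 0.0 [ 0.52376852  0.20693259 -0.02556441]
```

View pics/g1.png

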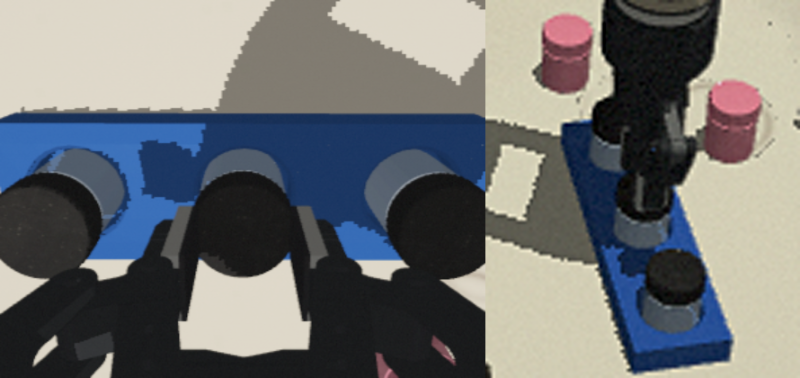

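Call:
{"api": "jog_arm", "payload": {"hand": [-0.5, -0.5, -0.5], "travel": [[0, 0, 0], [0, 0, 0], [0, 0, 0]], "spin": [0, 0, 0]}}

```text
time: 4.18
position: [0.5384, -0.1995, 0.055]
tcp_rot: [0.001, 0.058, 0.998, -0.002]
force: [-2.9, -5.1, 6.8]
grip_width: 0.0213
grip_force: 3.6
```

Call:
{"api": "jog_arm", "payload": {"hand": [0.1, 0.1, 0.1], "travel": [[0, 0, 0], [0, 0, 0], [0, 0, 0]], "spin": [0, 0, 0]}}

```text
time: 4.55
position: [0.5374, -0.1968, 0.0532]
tcp_rot: [-0.0, 0.058, 0.998, 0.0]
force: [0.8, -0.4, 0.6]
grip_width: 0.0472
grip_force: 0.0
```

Run:
```python
from h import *
from cell import *
np.set_printoptions(precision=4,suppress=True)
s=state();w=wcam(get_image("wrist"),s);c=get_image("side");print(s["position"],s["grip_width"],s["force"])
def mark(im,pts,box,sc):
    a=cv2.resize(im["color"],None,fx=sc,fy=sc,interpolation=2).copy()
    for X,col in pts:
        p=tuple(int(q) for q in proj(im,X)*sc); cv2.circle(a,p,3,col,-1)
    x0,y0,x1,y1=[int(q*sc) for q in box];return a[y0:y1,x0:x1]
R=rt(s);P=s["position"];g=s["grip_width"]/2
pts=[(P+R@[x,y,z],col) for y in(-g,g) for x in(-.011,.011) for z,col in((0,(255,0,0)),(.019,(0,255,0)))]
pts+=[(np.array([.5366+.0205*np.cos(t),-.1966+.0205*np.sin(t),z]),(255,255,0)) for t in np.arange(0,6.28,.52) for z in(.059,.043)]
a=mark(w,pts,(150,180,410,380),1.8);b=mark(c,pts,(290,255,360,345),4)
out=np.zeros((max(a.shape[0],b.shape[0]),a.shape[1]+b.shape[1],3),np.uint8);out[:a.shape[0],:a.shape[1]]=a;out[:b.shape[0],a.shape[1]:]=b
print(out.shape);cv2.imwrite("pics/g2.png",out[:,:,::-1])
```

```text
[ 0.5374 -0.1968  0.0532] 0.04721626043282067 [ 0.7642 -0.3715  0.575 ]
(360, 748, 3)
```

View pics/g2.png

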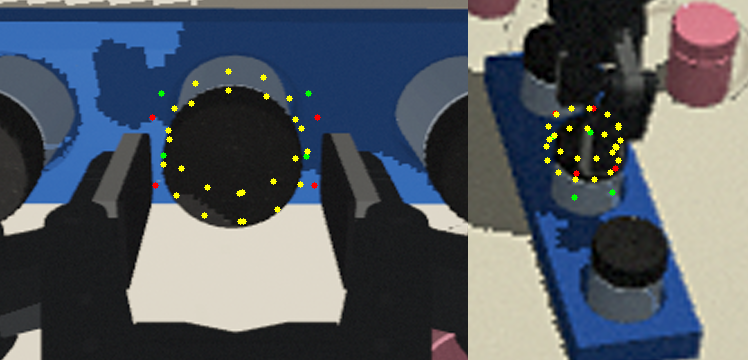

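The wrist crop shows the pad tips about 30 mm farther back than the stated geometry: tips at row 133, expected at row 92. They are above the lid, and closing there only pressed on the lid top. I'll descend further with the fingers around the lid and try again.

Call:
{"api": "jog_arm", "payload": {"hand": [0.3, 0.3, 0.3, 0.3], "travel": [[0, -0.004, 0], [0, 0, 0.03], [0, 0, 0.03], [0, 0, 0]], "spin": [0, 0, 0, 0], "force": 40}}

```text
time: 5.15
position: [0.5367, -0.1979, 0.0344]
tcp_rot: [-0.001, 0.058, 0.998, 0.001]
force: [0.3, 0.1, -0.3]
grip_width: 0.0557
grip_force: 0.0
```

Call:
{"api": "jog_arm", "payload": {"hand": [-0.3, -0.3, -0.3, -0.3, -0.3], "travel": [[0, 0, 0], [0, 0, 0], [0, 0, 0], [0, 0, 0], [0, 0, 0]], "spin": [0, 0, 0, 0, 0]}}

```text
time: 5.78
position: [0.5374, -0.1979, 0.0357]
tcp_rot: [-0.0, 0.058, 0.998, 0.0]
force: [-0.3, 3.5, 2.2]
grip_width: 0.0382
grip_force: 40.5
```

Run:
```python
from h import *
from cell import *
np.set_printoptions(precision=4,suppress=True)
w=get_image("wrist")["color"];c=get_image("side")["color"];print(state()["force"],state()["ft_torque"])
out=np.zeros((420,800,3),np.uint8);out[:330,:450]=cv2.resize(w[180:400,130:430],(450,330));out[:400,450:]=cv2.resize(c[250:350,280:367],(350,400),interpolation=2)
cv2.imwrite("pics/g3.png",out[:,:,::-1])
```

```text
[0.6572 4.4006 1.0578] [ 0.6948 -0.0445 -0.0173]
```

View pics/g3.png

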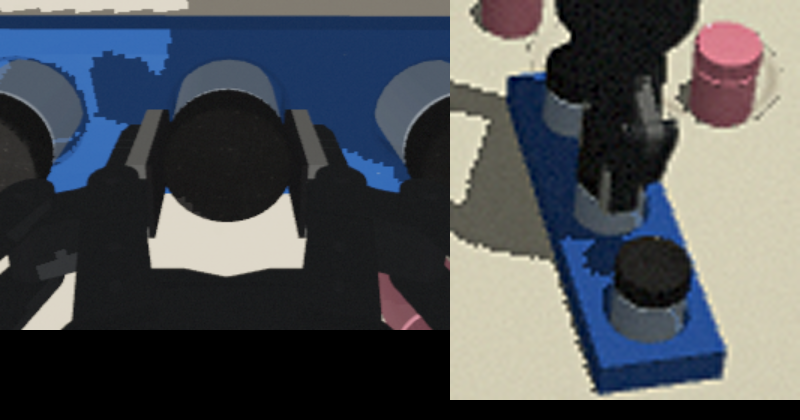

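The pads now close on the lid at 40 N. I'll lift 9 mm to weigh it.

Call:
{"api": "jog_arm", "payload": {"hand": [-0.3, -0.3, -0.3, -0.3, -0.3], "travel": [[0, 0, -0.015], [0, 0, -0.015], [0, 0, 0], [0, 0, 0], [0, 0, 0]], "spin": [0, 0, 0, 0, 0]}}

```text
time: 6.5
position: [0.5374, -0.1983, 0.0444]
tcp_rot: [-0.0, 0.058, 0.998, 0.0]
force: [0.1, -0.8, -4.5]
grip_width: 0.0381
grip_force: 40.8
```

Run:
```python
from h import *
from cell import *
np.set_printoptions(precision=4,suppress=True)
F=[]
for i in range(4):
    w=get_image("wrist")["color"];s=state();F.append(s["force"])
print(np.mean(F,0),np.std(F,0),s["ft_torque"],s["position"])
c=get_image("side")["color"];out=np.zeros((420,800,3),np.uint8);out[:330,:450]=cv2.resize(w[180:400,130:430],(450,330));out[:400,450:]=cv2.resize(c[250:350,280:367],(350,400),interpolation=2)
cv2.imwrite("pics/g4.png",out[:,:,::-1])
```

```text
[ 0.0621  0.0649 -4.2585] [0.2666 0.4519 0.4701] [-0.0349  0.0307 -0.043 ] [ 0.5375 -0.1983  0.0445]
```

The force is −4.3 N, about 0.43 kg, so the middle canister is the full one. The other two have not been touched. The tool cannot tilt, so I'll lighten the grip and push sideways with the base still caught in the well. That pivots the canister about the pad line, lid towards the robot.

Call:
{"api": "jog_arm", "payload": {"hand": [-0.3, -0.3, -0.3, -0.3, -0.3], "travel": [[0, 0, 0], [0.01, 0, 0], [0.01, 0, 0], [0.01, 0, 0], [0.01, 0, 0]], "spin": [0, 0, 0, 0, 0], "force": 25}}

```text
time: 7.38
position: [0.5288, -0.1973, 0.046]
tcp_rot: [0.004, 0.059, 0.998, -0.001]
force: [7.3, 4.1, 1.6]
grip_width: 0.0379
grip_force: 41.2
```

Call:
{"api": "jog_arm", "payload": {"hand": [-0.3, -0.3, -0.3, -0.3, -0.3], "travel": [[0.01, 0, 0], [0.01, 0, 0], [0.007, 0, 0], [0, 0, 0], [0, 0, 0]], "spin": [0, 0, 0, 0, 0]}}

```text
time: 8.0
position: [0.5212, -0.1964, 0.0466]
tcp_rot: [0.004, 0.059, 0.998, -0.001]
force: [6.5, 4.4, 3.2]
grip_width: 0.0378
grip_force: 41.3
```

Run:
```python
from h import *
from cell import *
np.set_printoptions(precision=4,suppress=True)
w=get_image("wrist")["color"];c=get_image("side")["color"];s=state();print(s["force"],s["ft_torque"],s["position"],s["grip_width"])
out=np.zeros((420,800,3),np.uint8);out[:330,:450]=cv2.resize(w[180:400,130:430],(450,330));out[:400,450:]=cv2.resize(c[250:350,280:367],(350,400),interpolation=2)
cv2.imwrite("pics/g5.png",out[:,:,::-1])
```

```text
[6.4709 4.6341 2.6062] [ 0.9233 -1.2955  0.0652] [ 0.5212 -0.1964  0.0466] 0.03803172079654578
```

View pics/g5.png

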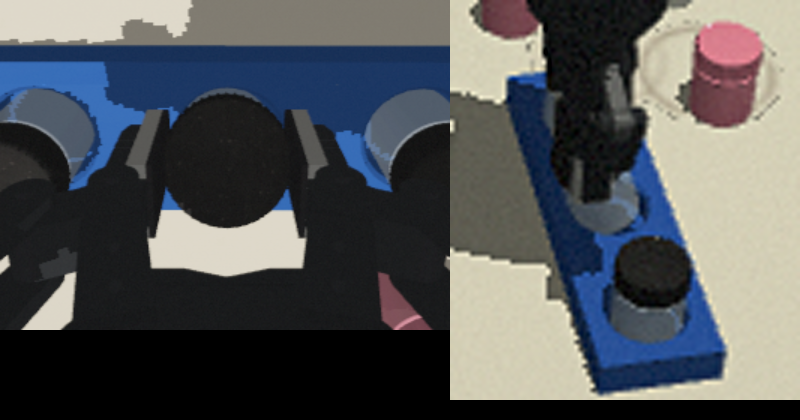

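The side crop shows the canister body tilted in the well, base towards +x, and the wrist view shows the lid facing the camera. I'll push a little further, grip harder and lift clear.

Call:
{"api": "jog_arm", "payload": {"hand": [-0.3, -0.3, -0.3, -0.3, -0.3], "travel": [[0.01, 0, 0], [0.008, 0, 0], [0, 0, 0], [0, 0, 0], [0, 0, 0]], "spin": [0, 0, 0, 0, 0]}}

```text
time: 8.72
position: [0.5156, -0.1957, 0.0465]
tcp_rot: [0.004, 0.059, 0.998, -0.001]
force: [5.2, 5.1, 4.2]
grip_width: 0.0383
grip_force: 41.4
```

Call:
{"api": "jog_arm", "payload": {"hand": [-0.4, -0.4, -0.4, -0.4, -0.4], "travel": [[0, 0, 0], [0, 0, 0], [0, 0, -0.02], [0, 0, -0.05], [0, 0, -0.08]], "spin": [0, 0, 0, 0, 0], "force": 80}}

```text
time: 9.35
position: [0.5102, -0.1946, 0.0895]
tcp_rot: [-0.002, 0.058, 0.998, 0.001]
force: [1.1, -0.6, -4.7]
grip_width: 0.0369
grip_force: 80.9
```

Call:
{"api": "jog_arm", "payload": {"hand": [-0.4, -0.4, -0.4, -0.4, -0.4], "travel": [[0, 0, -0.12], [0, 0, -0.15], [0, 0, -0.12], [0, 0, -0.05], [0, 0, 0]], "spin": [0, 0, 0, 0, 0]}}

```text
time: 9.98
position: [0.5117, -0.1954, 0.2221]
tcp_rot: [0.0, 0.058, 0.998, -0.0]
force: [-0.2, 0.2, -5.6]
grip_width: 0.0371
grip_force: 81.0
```

Run:
```python
from h import *
from cell import *
import pickle
np.set_printoptions(precision=4,suppress=True)
s=state();W=get_image("wrist");S=get_image("side");T=get_image("top");pickle.dump((s,W,S,T),open("d2.pkl","wb"))
print(s["force"],s["ft_torque"],s["position"],s["grip_width"])
p=proj(S,s["position"]);q=proj(T,s["position"]);print(p,q)
w=W["color"];c=S["color"];u,v=int(p[0]),int(p[1])
out=np.zeros((420,800,3),np.uint8);out[:330,:450]=cv2.resize(w[180:400,130:430],(450,330));out[:400,450:]=cv2.resize(c[v-50:v+50,u-43:u+44],(350,400),interpolation=2)
cv2.imwrite("pics/g6.png",out[:,:,::-1])
```

```text
[-0.2373  0.1965 -5.5622] [-0.011  -0.0239 -0.0027] [ 0.5117 -0.1954  0.2221] 0.03705581254699596
[313.5496 233.2562] [374.5962 211.1324]
```

View pics/g6.png

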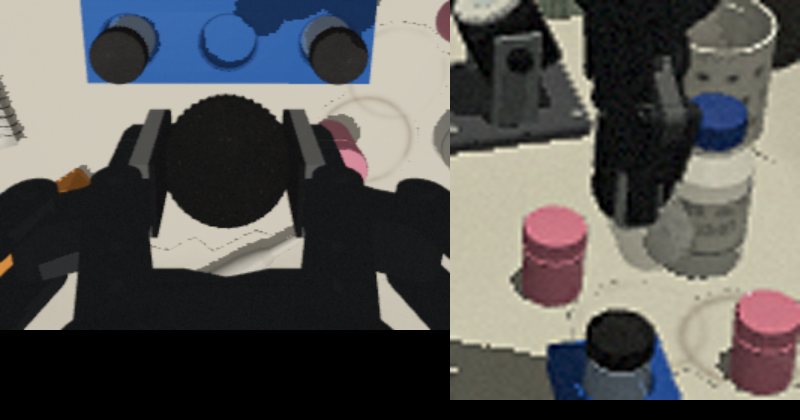

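The wrist crop shows the middle well empty at (229,40), with both empty canisters still in place at (118,55) and (338,55). The full one is held tilted in the fingers. I'll move towards the reader and stop short so the wrist camera gets a clear look at the window.

Call:
{"api": "jog_arm", "payload": {"hand": [-0.4, -0.4, -0.4, -0.4, -0.4], "travel": [[0.015, 0.09, 0], [0.026, 0.16, 0], [0.03, 0.18, 0], [0.03, 0.18, 0], [0.026, 0.16, 0]], "spin": [0, 0, 0, 0, 0]}}

```text
time: 10.75
position: [0.4998, 0.0404, 0.2199]
tcp_rot: [-0.002, 0.058, 0.998, 0.0]
force: [0.5, 1.1, -4.7]
grip_width: 0.0369
grip_force: 81.1
```

Call:
{"api": "jog_arm", "payload": {"hand": [-0.4, -0.4, -0.4], "travel": [[0.016, 0.1, 0], [0, 0, 0], [0, 0, 0]], "spin": [0, 0, 0]}}

```text
time: 11.12
position: [0.4995, 0.0685, 0.2206]
tcp_rot: [-0.001, 0.058, 0.998, -0.0]
force: [-0.1, 0.2, -3.9]
grip_width: 0.037
grip_force: 81.4
```

Run:
```python
from h import *
from cell import *
import pickle
np.set_printoptions(precision=4,suppress=True)
s=state();W=wcam(get_image("wrist"),s);S=get_image("side");T=get_image("top");pickle.dump((s,W,S,T),open("d3.pkl","wb"))
print(s["force"],s["position"],s["tcp_rot"],s["grip_width"])
for X in([.561,.185,.1],[.561,.185,.11]): print("window pred px",proj(W,X))
d0=pickle.load(open("d0.pkl","rb"))
# window ring in wrist view
c=W["color"];u,v=proj(W,[.561,.185,.102]).astype(int);roi=np.zeros(c.shape[:2],bool);roi[max(0,v-45):v+45,max(0,u-45):u+45]=1
for b in blobs((c.min(2)>120)&roi,60): print("white",b,proj(W,[.561,.185,.1]))
p=proj(S,s["position"]).astype(int);print("side tcp px",p)
a=cv2.resize(W["color"],None,fx=.85,fy=.85)
b=cv2.resize(S["color"][p[1]-40:p[1]+40,p[0]-40:p[0]+40],(320,320),interpolation=2)
out=np.zeros((357,800,3),np.uint8);out[:,:476]=a;out[:320,480:]=b;cv2.imwrite("pics/g7.png",out[:,:,::-1])
```

```text
[-0.0712  0.1916 -3.9156] [0.4995 0.0685 0.2206] [-0.0011  0.058   0.9983 -0.0003] 0.03701533681213241
window pred px [411.0601 252.311 ]
window pred px [415.4634 256.881 ]
white (array([ 366,  208,   90,   90, 4981], dtype=int32), array([419.539 , 259.2965])) [411.0601 252.311 ]
side tcp px [269 168]
```

View pics/g7.png

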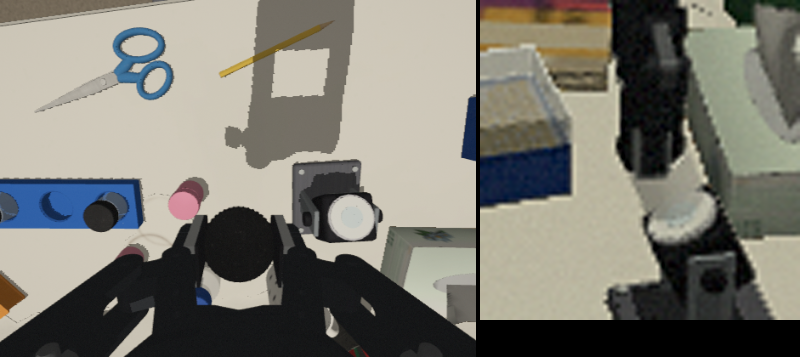

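The wrist view shows the window ring at about (413,254), close to prediction. The side crop shows the canister body slanting the same way as the reader head. Now I'll measure the window, the reader yaw and the canister tilt numerically.

Run:
```python
from h import *
import pickle
np.set_printoptions(precision=4,suppress=True,linewidth=200)
s,W,S,T=pickle.load(open("d3.pkl","rb"));d0=pickle.load(open("d0.pkl","rb"))
c=W["color"];h=cv2.cvtColor(c,cv2.COLOR_RGB2HSV);m=(c.min(2)>135)
m[:222]=0;m[290:]=0;m[:,:380]=0;m[:,445:]=0
for b in blobs(m,100): print(b)
cn=max(cv2.findContours(m.astype(np.uint8),0,2)[0],key=cv2.contourArea);e=cv2.fitEllipse(cn);print("ell",e,cv2.contourArea(cn))
Wd=tri([ray(W,*e[0]),ray(d0["top"],241.44,203.29)]);print("window",Wd,proj(W,Wd)-e[0],proj(d0["top"],Wd)-[241.44,203.29])
# foot edges in wrist: dark
g=c.max(2);fm=(g<110);fm[:185]=0;fm[250:]=0;fm[:,:340]=0;fm[:,428:]=0
for r in range(188,226,4):
    xs=np.where(fm[r,340:428])[0]+340
    if len(xs): print(r,xs.min(),xs.max(),end=" | ")
for L in([(344,190),(346,240)],[(346,190),(422,187)]): print([plane(W,*p,.012) for p in L])
# canister in side view
df=np.abs(S["color"].astype(int)-d0["side"]["color"]).max(2)
p=proj(S,s["position"]);print(p)
for r in range(160,184): print(r,S["color"][r,252:300,:].mean(1).astype(int).tolist() if 0 else df[r,254:300].tolist())
```

```text
(array([428, 222,  17,  21, 186], dtype=int32), array([438.914 , 229.1667]))
(array([ 386,  229,   55,   54, 2302], dtype=int32), array([412.8536, 255.6533]))
(array([380, 262,  65,  28, 382], dtype=int32), array([417.2068, 285.644 ]))
ell ((412.8094177246094, 255.7467041015625), (51.71794128417969, 54.9116325378418), 126.9073486328125) 2226.5
window [0.5658 0.1873 0.0982] [-0.0669  0.0911] [-0.0221  0.0266]
188 412 421 | 192 346 424 | 196 344 424 | 200 344 423 | 204 344 423 | 208 344 423 | 212 344 422 | 216 344 422 | 220 344 423 | 224 344 423 | [array([0.5157, 0.1415, 0.012 ]), array([0.5793, 0.1403, 0.012 ])]
[array([0.516 , 0.1438, 0.012 ]), array([0.5227, 0.2326, 0.012 ])]
[269.7861 168.4522]
160 [8, 7, 8, 7, 6, 7, 3, 9, 9, 13, 164, 161, 165, 135, 129, 169, 168, 175, 162, 170, 157, 178, 167, 174, 160, 105, 20, 4, 4, 4, 1, 2, 2, 6, 4, 5, 7, 6, 4, 7, 8, 4, 6, 5, 7, 5]
161 [6, 6, 8, 11, 5, 8, 5, 8, 12, 11, 173, 184, 168, 133, 117, 154, 177, 170, 173, 176, 159, 156, 109, 181, 172, 118, 20, 12, 3, 4, 2, 8, 4, 2, 9, 5, 7, 4, 5, 3, 6, 4, 10, 5, 3, 4]
162 [3, 6, 9, 6, 6, 6, 6, 8, 9, 92, 
[... 2960 characters left out ...]
0, 39, 23, 15, 15, 18, 20, 18, 17, 5, 4, 6, 6, 6, 2, 7, 8, 8, 3, 2, 3, 3, 5, 5, 3]
180 [5, 5, 4, 1, 7, 8, 6, 2, 10, 8, 5, 9, 5, 3, 6, 5, 56, 52, 25, 47, 47, 42, 33, 27, 21, 18, 16, 20, 8, 9, 8, 9, 2, 1, 3, 11, 4, 6, 2, 3, 6, 7, 10, 3, 5, 5]
181 [4, 7, 5, 7, 9, 8, 5, 8, 7, 6, 8, 10, 7, 4, 8, 9, 5, 19, 49, 45, 45, 38, 26, 20, 20, 28, 22, 16, 11, 3, 4, 7, 9, 12, 4, 4, 12, 8, 1, 3, 4, 1, 2, 3, 1, 7]
182 [5, 7, 8, 6, 4, 7, 2, 8, 7, 4, 9, 3, 8, 11, 4, 4, 15, 23, 39, 50, 46, 32, 32, 37, 9, 13, 10, 8, 8, 7, 5, 10, 6, 4, 10, 7, 2, 3, 5, 4, 3, 3, 4, 4, 8, 6]
183 [7, 8, 6, 11, 10, 6, 6, 8, 5, 4, 5, 4, 7, 7, 7, 5, 2, 4, 4, 9, 5, 1, 5, 11, 9, 9, 7, 7, 7, 5, 6, 1, 4, 7, 5, 3, 5, 4, 0, 8, 7, 2, 4, 5, 2, 4]
```

```bash
cat > can.py <<'E'
from h import *
from scipy.optimize import brentq
def can(s,S,L,Rr,vmax):
    """edge lines (col = a*row+b) of the body in the side view, lowest row -> tilt, base, centre"""
    R=rt(s);P=s["position"];n=R[:,1]
    a=(L[0]+Rr[0])/2;b=(L[1]+Rr[1])/2
    pts=[]
    for v in(170.,180.):
        o,d=ray(S,a*v+b,v);pts.append(o+d*((P-o)@n)/(d@n))
    ax=pts[0]-pts[1];ax/=np.linalg.norm(ax)
    th=np.arctan2(ax@R[:,0],-ax@R[:,2])
    e1=n;e2=np.cross(ax,n)
    def low(t):
        B=pts[1]+t*ax;return max(proj(S,B+.01925*(np.cos(f)*e1+np.sin(f)*e2))[1] for f in np.arange(0,6.28,.05))
    t=brentq(lambda t:low(t)-vmax,-.08,.08);B=pts[1]+t*ax
    return np.degrees(th),ax,B,B+.0265*ax
E
python3 - <<'E'
from can import *
import pickle
np.set_printoptions(precision=4,suppress=True,linewidth=200)
s,W,S,T=pickle.load(open("d3.pkl","rb"))
r=np.arange(172,181);L=np.polyfit(r,254+np.array([12.5,12.6,13.1,13.7,14.1,14.6,15.1,15.2,15.7]),1)
r=np.arange(168,178);Rr=np.polyfit(r,254+np.array([28,28.1,28.6,28.8,29.7,29.8,30,30.6,31,31.3]),1)
print(L,Rr)
for v in(182.6,):
    th,ax,B,C=can(s,S,L,Rr,v);R=rt(s);print(th,ax,"base",B,"centre",C,"rel tcp world",C-s["position"],"tool",R.T@(C-s["position"]))
W0=np.array([.5645,.1865,.0995])
for yaw in(-4.3,-2.5): 
    y=np.radians(yaw);z=np.array([-np.sin(np.radians(25))*np.cos(y),-np.sin(np.radians(25))*np.sin(y),np.cos(np.radians(25))]);print(yaw,"target centre",W0+.1265*z)
E
```

```text
[  0.425  193.2667] [  0.3861 216.9945]
20.080099199779074 [-0.339   0.0402  0.9399] base [0.5182 0.0663 0.1927] centre [0.5092 0.0674 0.2176] rel tcp world [ 0.0097 -0.0011 -0.0029] tool [-0.0098 -0.      0.0029]
-4.3 target centre [0.5112 0.1905 0.2141]
-2.5 target centre [0.5111 0.1888 0.2141]
```

Tilt is about 20–25° and the canister centre is about 10 mm from the TCP towards +x. I'll align the yaw and go to the reading position.

Call:
{"api": "jog_arm", "payload": {"hand": [-0.4, -0.4, -0.4, -0.4, -0.4], "travel": [[0, 0, 0], [0.004, 0.1, 0.004], [0.004, 0.13, 0.004], [0.004, 0.12, 0.004], [0, 0.054, 0]], "spin": [-0.14, 0, 0, 0, 0]}}

```text
time: 11.9
position: [0.5016, 0.1907, 0.2178]
tcp_rot: [-0.0, 0.021, 1.0, -0.0]
force: [0.4, -0.7, -4.3]
grip_width: 0.0366
grip_force: 81.7
```

Call:
{"api": "jog_arm", "payload": {"hand": [-0.4, -0.4, -0.4, -0.4], "travel": [[0, 0, 0], [0, 0, 0], [0, 0, 0], [0, 0, 0]], "spin": [0, 0, 0, 0]}}

```text
time: 12.4
position: [0.5017, 0.1893, 0.2181]
tcp_rot: [-0.0, 0.022, 1.0, -0.0]
force: [0.4, -0.3, -4.4]
grip_width: 0.0368
grip_force: 81.6
```

Run:
```python
from can import *
from cell import *
import pickle
np.set_printoptions(precision=4,suppress=True,linewidth=220)
d0=pickle.load(open("d0.pkl","rb"))
s=state();S=get_image("side");T=get_image("top");pickle.dump((s,S,T),open("d4.pkl","wb"))
print(s["position"],s["force"],s["grip_force"],s["qd"],s["time"])
df=np.abs(S["color"].astype(int)-d0["side"]["color"]).max(2)
p=proj(S,s["position"]);print(p);u=int(p[0])-16;v=int(p[1])-2
for r in range(v,v+18): print(r,u,df[r,u:u+40].tolist())
# empties still home (top view lids)
c=T["color"];m=c.max(2)<45;m[:200]=0;m[232:]=0;m[:,:325]=0;m[:,400:]=0
for b in blobs(m,40): print(b[0][4],b[1])
```

```text
[0.5017 0.1893 0.2181] [ 0.4246 -0.2783 -4.3893] 81.6454999774578 [ 0.004   0.0004 -0.0023  0.0012  0.0019 -0.0006] 12.4
[256.965  145.4139]
143 240 [6, 7, 3, 5, 7, 4, 3, 2, 7, 1, 7, 119, 115, 108, 97, 53, 57, 117, 106, 110, 125, 81, 150, 121, 167, 98, 9, 11, 5, 5, 8, 2, 8, 1, 4, 5, 3, 8, 3, 4]
144 240 [4, 6, 5, 6, 2, 2, 9, 5, 3, 5, 5, 28, 123, 124, 99, 56, 73, 103, 101, 101, 91, 174, 154, 124, 123, 17, 25, 24, 6, 3, 8, 6, 5, 6, 1, 6, 5, 3, 1, 4]
145 240 [2, 5, 3, 4, 6, 2, 1, 2, 4, 5, 2, 2, 122, 122, 106, 62, 74, 123, 121, 127, 85, 183, 152, 106, 15, 32, 23, 23, 7, 2, 2, 1, 9, 3, 9, 4, 3, 7, 5, 5]
146 240 [6, 7, 3, 5, 6, 5, 3, 5, 7, 12, 3, 12, 45, 79, 62, 19, 15, 55, 69, 76, 76, 170, 148, 76, 21, 26, 24, 25, 19, 6, 8, 6, 5, 2, 6, 10, 2, 4, 7, 3]
147 240 [5, 4, 1, 7, 4, 6, 5, 1, 1, 3, 3, 1, 2, 53, 64, 53, 51, 88, 102, 76, 63, 173, 130, 79, 24, 21, 24, 27, 23, 10, 7, 9, 4, 3, 4, 2, 1, 1, 2, 1]
148 240 [5, 4, 2, 4, 2, 3, 6, 2, 3, 4, 4, 2, 7, 10, 55, 18, 68, 64, 28, 16, 41, 121, 67, 25, 25, 24, 24, 25, 25, 14, 6, 6, 4, 4, 2, 3, 10, 9, 3, 3]
149 240 [3, 6, 6, 5, 2, 6, 1, 5, 5, 3, 7, 7, 5,
[... 1004 characters left out ...]
, 4, 2, 1, 8, 3, 4, 5, 4, 4, 53, 57, 51, 44, 49, 47, 40, 36, 38, 34, 37, 23, 21, 10, 2, 11, 4, 2, 4, 3, 4, 5, 7]
157 240 [7, 4, 5, 3, 4, 4, 5, 2, 3, 4, 5, 4, 4, 3, 6, 10, 4, 30, 56, 57, 48, 48, 50, 47, 42, 45, 36, 20, 8, 8, 6, 2, 4, 3, 2, 7, 3, 5, 2, 4]
158 240 [4, 3, 5, 2, 6, 5, 6, 3, 2, 4, 4, 3, 4, 4, 3, 5, 4, 7, 25, 51, 52, 45, 46, 51, 46, 23, 12, 7, 2, 3, 2, 1, 2, 4, 1, 4, 5, 2, 2, 4]
159 240 [2, 8, 2, 4, 5, 7, 4, 2, 3, 4, 2, 7, 2, 1, 2, 2, 3, 7, 5, 4, 6, 10, 7, 19, 7, 3, 4, 5, 9, 5, 3, 1, 2, 4, 4, 5, 3, 4, 6, 5]
160 240 [4, 7, 4, 4, 3, 2, 4, 5, 5, 7, 0, 5, 7, 5, 8, 2, 4, 2, 5, 7, 2, 5, 6, 8, 7, 4, 1, 5, 2, 4, 5, 4, 6, 2, 10, 5, 2, 4, 9, 3]
131 [338.0992 211.626 ]
132 [387.3258 216.697 ]
```

Run:
```python
import can as K, pickle
from can import *
np.set_printoptions(precision=4,suppress=True,linewidth=200)
s,S,T=pickle.load(open("d4.pkl","rb"))
r=np.arange(147,158);L=np.polyfit(r,240+np.array([12.5,13.4,13.4,13.5,14.5,15,15.3,15.9,15.9,16.5,17])-.3,1)
r=np.arange(144,152);Rr=np.polyfit(r,240+np.array([27.4,27.5,28.2,28.5,28.9,29.6,29.9,30.5]),1)
print(L,Rr)
# re-anchor rows so the same helper works (its rows 170/180 lie on the same line)
th,ax,B,C=can(s,S,L,Rr,158.6);print(th,"centre",C,"rel",C-s["position"],ax)
for W0 in([.5658,.1873,.0982],[.562,.186,.103]):
  for yaw in(-4,-1):
    y=np.radians(yaw);a=np.radians(25);z=np.array([-np.sin(a)*np.cos(y),-np.sin(a)*np.sin(y),np.cos(a)]);Y=np.array([-np.sin(y),np.cos(y),0]);X=np.cross(Y,z)
    q=C-W0;print(yaw,"win frame x,y,z mm",1e3*np.array([q@X,q@Y,q@z]),"ang",np.degrees(np.arccos(ax@z)))
```

```text
[  0.4364 188.1818] [  0.456  201.5595]Traceback (most recent call last):
  File "<stdin>", line 9, in <module>
  File "can.py", line 15, in can
    t=brentq(lambda t:low(t)-vmax,-.08,.08);B=pts[1]+t*ax
    r = _zeros._brentq(f, a, b, xtol, rtol, maxiter, args, full_output, disp)
ValueError: f(a) and f(b) must have different signs
```

```bash
sed -i 's/(170.,180.)/(vmax-14,vmax-4)/' can.py
python3 - <<'E'
from can import *
import pickle
np.set_printoptions(precision=4,suppress=True,linewidth=200)
s,S,T=pickle.load(open("d4.pkl","rb"))
th,ax,B,C=can(s,S,(.4364,188.1818),(.456,201.5595),158.6);print(th,"centre",C,"rel",C-s["position"],ax)
for W0 in([.5658,.1873,.0982],[.562,.186,.103]):
  for yaw in(-4,-1):
    y=np.radians(yaw);a=np.radians(25);z=np.array([-np.sin(a)*np.cos(y),-np.sin(a)*np.sin(y),np.cos(a)]);Y=np.array([-np.sin(y),np.cos(y),0]);X=np.cross(Y,z)
    q=C-np.array(W0);print(yaw,"win frame x,y,z mm",1e3*np.array([q@X,q@Y,q@z]),"ang",np.degrees(np.arccos(ax@z)))
E
```

```text
21.372830232299698 centre [0.5099 0.1889 0.2151] rel [ 0.0083 -0.0004 -0.0029] [-0.364   0.0163  0.9312]
-4 win frame x,y,z mm [ -1.2035  -2.2871 129.5947] ang 3.672503181175263
-1 win frame x,y,z mm [ -1.2426   0.6395 129.6129] ang 3.681461546379781
-4 win frame x,y,z mm [  0.1213  -0.7252 123.6807] ang 3.672503181175263
-1 win frame x,y,z mm [  0.1517   2.0057 123.6665] ang 3.681461546379781
```

All estimates are well inside the limits: offsets at most about 3 mm, distance within about 3 mm, tilt error about 4°. The empties have not moved and the arm is still, so I'm handing in.

```bash
python3 -c "
from cell import *
print(hand_in())"
```

```text
the job is handed in; nothing more can be done
None
```

The middle canister is the full one (about 0.43 kg); it was handed in at 12.4 s held still in front of the reader, measured within about 3 mm of the line of sight and of the 100 mm distance and about 4° off square, with the two empties never gripped and still in their wells; the hand-in returned no verdict.

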